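Swap the odd marker in the radiology marker case

TASK

The open cream case should hold three matching lead markers, but one of the three does not match the other two. Put the odd one in the aluminium return tray, and stand the matching marker from the white stock tray flat in the pocket it left, so that all three pockets hold a matching marker. Lead is heavy and the case is plastic: set the markers down gently, do not drop them.

Things in the scene. Friction and masses are not known exactly. Their poses are not given: they have to be found in the camera images.
- marker_case: Fixed open cream case, base 76 (own x) by 238 (y) by 12 mm high; lid, 10 mm high, folded flat on its +x side to x = 125 mm. Origin: centre of the base's underside, z up. Three pockets centred at x = 0, y = -78, 0, +78 mm, each 64 (x) by 70 mm (y), floor 4 mm above the underside, 8 mm deep. Two hold round lead markers like the spare, the third the square one.
- square_marker: The odd marker: dull grey lead, a square block 36 by 36 mm, 26 mm high, 0.3 to 0.45 kg, standing in one of the three pockets of the case (any of them). Origin: centre of its underside; x and y along its sides, z up.
- spare_disc: Matching spare: dull grey lead disc, 40 mm diameter, 26 mm high, 0.36 kg, in the white stock tray (220 mm square, floor 4 mm above the shelf, rim 10 mm) right of the case, in any of four places 104 mm apart. The others there do not belong: a disc of 24 mm diameter, a ring of 44 mm, a 52 by 22 mm bar. Origin: centre of its underside, z up.
- return_tray: Aluminium return tray, fixed to the shelf, left of the case, empty: 150 by 150 mm, rim 22 mm high, walls 3 mm, floor 3 mm above its underside. Origin: centre of its underside; x and y along its sides, z up.
Things that resemble listed ones, but are neither listed nor needed, are in the scene too. What is shaped like the spare_disc but orange or red is not meant. Several things look just like the return_tray: the one meant starts farthest from the robot's base.

How it is judged:
By the outcome, as a careful person would: the job done as asked, in the order asked, and still so for the second after the job is handed in, with the robot touching nothing.
It also fails if it takes over 54 s, if anything falls off the work surface, if the arm or the gripper's body presses on something with over 40 N, if the wrist force passes 120 N, or if a joint passes its speed limit or range.

ROBOT

A 6-joint arm with a two-finger parallel gripper is mounted at the origin on the work surface. World frame = base frame: x ahead of the robot, y to its left, z up, the work surface at z = 0. Lengths are in m, angles in rad, forces in N, time in s.
With the tool pointing down it reaches from about 0.325 to 0.85 m from the base axis. Payload 4.4 kg.
Tool frame: the origin (TCP) lies at the centre of the arm's flange, where the gripper is bolted on; the fingertips stand 199 mm ahead of it and the grasp point (between the pads) lies 180 mm ahead of it; z points along the fingers, x is the direction in which the jaws open and shut, and the axes are right-handed (so a half turn about z gives the same grasp; the last joint's range is limited). The gripper opens to 94 mm and grips with 3 to 60 N. Pads are 16 mm wide; open, the fingers measure 119 mm over their backs; the gripper's body (75 mm by 177 mm) begins 78 mm behind the grasp point.
Start: joints at [-1.254, 0.207, 1.542, -0, 1.393, -0.15], TCP at [0.259, -0.513, 0.405] pointing down, gripper open.
Joint ranges: [-2.73, 2.73], [-0.86, 2.22], [0.23, 2.46], [-1.11, 4.25], [0.08, 2.63], [-2.82, 2.82]. Speed limits (rad/s): [2.79, 2.79, 3.14, 3.14, 3.14, 3.14].

INTERFACE

Orientations are given as a rotation vector (axis times angle).
In Python, from station import r gives the robot as it stands.
- The arm moves only by the shell command python3 -m jog 'ROWS'. ROWS is a JSON object of lists of equal length, an entry for each row: "delta_pos": the shift along the tool's x, y, z in mm, a list of three; "dr": the turn, a rotation vector about the tool's x, y, z in rad, a list of three; "claw": the closure, from -1 (fully open) to 1 (shut). In form: {"delta_pos": [[dx, dy, dz], ...], "dr": [[rx, ry, rz], ...], "claw": [claw, ...]}. A call has 1 to 5 rows; each row is the pose to reach, as a shift and turn from the pose commanded when the call began, along the tool's axes at that moment; what a row does not reach only later rows make up. A row lasts 1/10 s, in which the tool goes at most 50 mm and 8.59 degrees, less where a joint would pass 70% of its speed; a pose out of reach is approached as far as the arm can. A call with a gripper value outside its range is refused whole. The fingers move at their own pace and stop on an object; the grip force is fixed at half the most. Time passes only in rows, so rows that repeat a pose let the fingers close. It gives the time, the measured TCP pose, the force and the opening at its end, in the units of the state.
- r.read_state(): the state, without advancing time (a new reading comes with each control period).
- r.read_camera(name): name is "scene" or "top" or "wrist"; returns a dict with "img" (480x640x3 uint8, red, green, blue), "fx", "fy", "cx", "cy" (pixels), "k1" (the pictures are not rectified: a ray, as slopes to the right and down, at radius r is drawn at 1 + k1 r^2 times it, then the intrinsics apply), "extrinsics" (4x4, takes a point from world to camera coordinates); the wrist camera has in their place "T_tool_cam" (4x4, takes a point from camera to tool coordinates, whose origin is the TCP and whose axes are the tool frame's). Camera axes: x right, y down, z forward; pixel columns grow to the right and rows downward; lengths in m; the calibration is good to about 2 mm. A picture is of the moment at which its call begins: read the wrist's pose just before it. There is no depth.
- r.sign_off(): hands the job in, once; it reports no verdict.
The state is a dict: "time_s": time; "joints": joint angles; "dq": joint speeds; "tau": joint torques, N m; "ee_pos": TCP position; "tcp_rot": TCP orientation; "contact_force": force on the tool from outside, world axes, zero at the start; "torque": the same for the moment, N m; "grip_width": opening from 0.0 (shut) to 1.0 (fully open).
Only numpy, scipy, OpenCV 4.12 (cv2) and the standard library are available. Lean on these libraries where they do the work, as an engineer would, in place of code of your own. Each camera call takes 0.05 s, during which the arm holds its last target. There are 200 camera calls.

## Working session

There is one attempt and no reset: what is moved stays moved. The work goes in short steps, Python scripts to look and compute and a shell command to move; the robot and the scene stay as the last step left them, time stands still between calls to the robot, and variables do not carry over. Pictures are saved under pics/ and viewed, about 8 in all and at most 12, crops included, and the job is handed in when it is done.

```bash
mkdir -p pics; ls; cat > h.py <<'E'
import numpy as np, cv2
from station import r
from scipy.spatial.transform import Rotation as R
def cam(name):
    s=r.read_state(); c=r.read_camera(name)
    if name=="wrist":
        T=np.eye(4);T[:3,:3]=R.from_rotvec(s["tcp_rot"]).as_matrix();T[:3,3]=s["ee_pos"]
        c["W"]=T@np.array(c["T_tool_cam"])
    else: c["W"]=np.linalg.inv(np.array(c["extrinsics"]))
    return c
def ray(c,uv):
    uv=np.atleast_2d(np.array(uv,float))
    d=(uv-[c["cx"],c["cy"]])/[c["fx"],c["fy"]]; p=d.copy()
    for _ in range(20): p=d/(1+c["k1"]*(p**2).sum(1,keepdims=True))
    v=np.c_[p,np.ones(len(p))]@c["W"][:3,:3].T
    return c["W"][:3,3],v
def onplane(c,uv,z):
    o,v=ray(c,uv); return o+v*((z-o[2])/v[:,2])[:,None]
def save(c,n,crop=None,s=1):
    im=c["img"][:,:,::-1]
    if crop: x0,y0,x1,y1=crop; im=im[y0:y1,x0:x1]
    cv2.imwrite("pics/"+n,cv2.resize(im,None,fx=s,fy=s,interpolation=cv2.INTER_CUBIC))
E
python3 - <<'E'
from h import *
for n in("top","scene"):
    c=cam(n); save(c,n+"1.png"); np.save(n+".npy",c,allow_pickle=True); print(n,c["W"].round(3),c["fx"],c["k1"])
s=r.read_state();print(s["time_s"],s["ee_pos"],s["tcp_rot"],s["contact_force"])
E
```

```text
pics
top [[ 0.01  -0.996  0.093  0.386]
 [-1.    -0.011 -0.002  0.014]
 [ 0.003 -0.093 -0.996  0.937]
 [ 0.     0.     0.     1.   ]] 481.9276877316976 -0.13299155481667535
scene [[-0.401  0.527 -0.749  1.258]
 [ 0.916  0.213 -0.34   0.364]
 [-0.019 -0.823 -0.568  0.635]
 [ 0.     0.     0.     1.   ]] 568.7077538872759 -0.01763556870820974
0.1 [ 0.25916598 -0.51291317  0.40361258] [-2.67467594e+00  1.64539478e+00  2.49997928e-03] [-0.49799626 -0.08689691 -0.47151445]
```

View pics/top1.png

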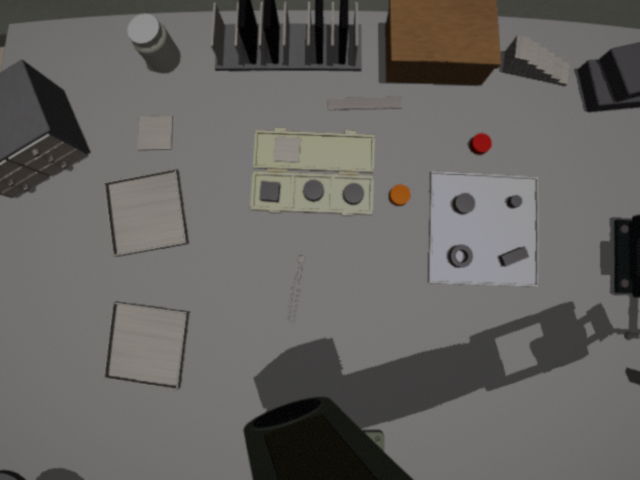

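View pics/scene1.png

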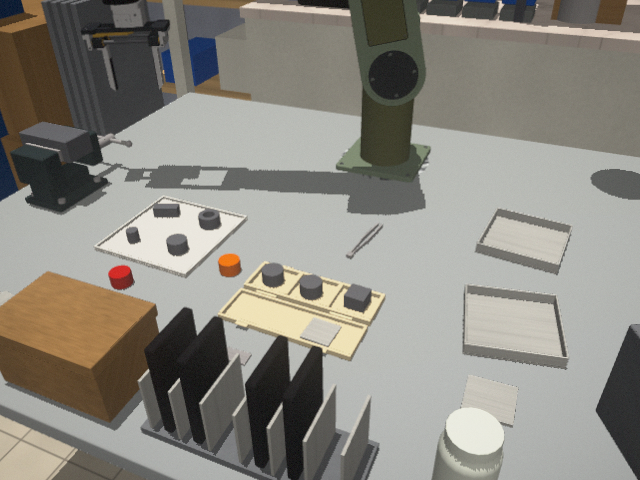

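Top view: the square is at (270,191), with round markers at (313,190) and (353,193). Possible spares are the 40 mm disc (464,204), small disc (515,202), ring (460,256), bar (513,256), orange disc (400,195) and red disc (481,143). I choose (464,204). Possible return trays are (147,213) and (148,345). I choose (147,213), since it is farther from the base.

```bash
python3 - <<'E'
from h import *
c=np.load("top.npy",allow_pickle=True).item()
g=cv2.cvtColor(c["img"],cv2.COLOR_RGB2HSV); print([g[y,x].tolist() for x,y in((270,191),(464,204),(313,190),(285,193),(480,230),(260,208),(147,213),(220,250))])
save(c,"crop.png",(95,120,545,300),1.75)
for n,(x,y) in dict(sq=(270,191),d1=(313,190),d2=(353,193),sp=(464,204),ring=(460,256),sm=(515,202),bar=(513,256)).items():
    w=18; roi=g[y-w:y+w,x-w:x+w,2]; t,m=cv2.threshold(roi,0,255,cv2.THRESH_BINARY_INV+cv2.THRESH_OTSU)
    cs,_=cv2.findContours(m,cv2.RETR_EXTERNAL,cv2.CHAIN_APPROX_NONE); k=max(cs,key=cv2.contourArea)[:,0]+[x-w,y-w]
    P=onplane(c,k,.030)[:,:2].astype(np.float32)
    print(n,t,[np.round(v,4) for v in cv2.minAreaRect(P*1000)])
b=np.array(c["img"]).astype(int)
m=((b[...,0]-b[...,2]>25)&(b[...,1]-b[...,2]>15)).astype(np.uint8)
m[:120]=0;m[220:]=0;m[:,:245]=0;m[:,380:]=0
m=cv2.morphologyEx(m,cv2.MORPH_CLOSE,np.ones((3,3)))
k=np.argwhere(m)[:,::-1]
print("case",cv2.minAreaRect((onplane(c,k,.011)[:,:2]*1000).astype(np.float32)))
d=(g[...,2]<70).astype(np.uint8)
for x,y in((147,213),(148,345)):
    q=np.argwhere(d[y-52:y+52,x-48:x+48])[:,::-1]+[x-48,y-52]
    print("tray",cv2.minAreaRect((onplane(c,q,.022)[:,:2]*1000).astype(np.float32)))
E
```

```text
[[0, 6, 79], [150, 6, 80], [165, 6, 81], [31, 36, 150], [120, 12, 155], [30, 38, 140], [16, 21, 133], [20, 6, 119]]
sq 110.0 [array([548.9513, 124.0166]), array([38.5947, 39.0668]), np.float64(85.6961)]
d1 111.0 [array([551.4937,  41.179 ]), array([40.6667, 38.1727]), np.float64(0.6562)]
d2 112.0 [array([546.5143, -34.247 ]), array([40.662 , 40.1163]), np.float64(0.3986)]
sp 113.0 [array([ 530.0039, -246.5106]), array([38.6436, 47.2116]), np.float64(25.9458)]
ring 112.0 [array([ 429.0477, -238.957 ]), array([41.8814, 48.7814]), np.float64(0.4884)]
sm 108.0 [array([ 535.6132, -348.1617]), array([24.4727, 33.8384]), np.float64(11.9705)]
bar 112.0 [array([ 429.8757, -343.577 ]), array([25.1108, 60.2418]), np.float64(21.4971)]
case ((623.1563110351562, 78.94712829589844), (140.08287048339844, 212.93955993652344), 18.237401962280273)
tray ((507.8647766113281, 367.8902587890625), (146.81591796875, 150.67657470703125), 10.415331840515137)
tray ((251.73565673828125, 358.39764404296875), (151.6683807373047, 145.6617889404297), 84.56534576416016)
```

View pics/crop.png

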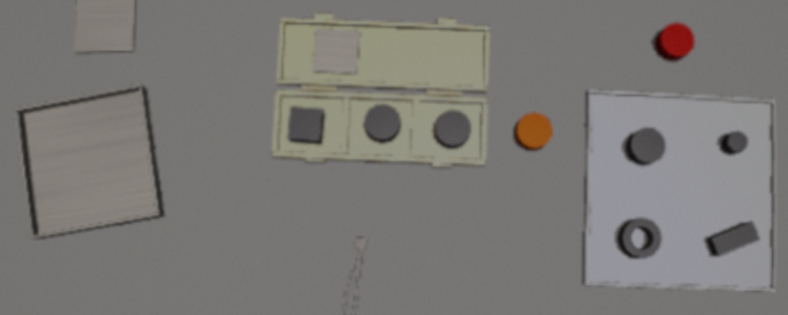

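The crop confirms both choices: the 40 mm disc at top view (464,204) is solid and grey, and the square sits in the left pocket. Next I move above the square.

```bash
A='python3 -m jog'
python3 -m jog '{"delta_pos":[[-155,-195,0],[-155,-195,0],[-155,-195,0],[-155,-195,0],[-155,-195,0]],"dr":[[0,0,0],[0,0,0],[0,0,0],[0,0,0],[0,0,0]],"claw":[-1,-1,-1,-1,-1]}'
python3 -m jog '{"delta_pos":[[-155,-195,0],[-155,-195,0],[-155,-195,0],[-155,-195,0],[-155,-195,0]],"dr":[[0,0,0],[0,0,0],[0,0,0],[0,0,0],[0,0,0]],"claw":[-1,-1,-1,-1,-1]}'
python3 -m jog '{"delta_pos":[[-128,-156,0],[-128,-156,0],[-128,-156,0],[-128,-156,0],[-128,-156,0]],"dr":[[0,0,-0.55],[0,0,-0.55],[0,0,-0.55],[0,0,-0.55],[0,0,-0.55]],"claw":[-1,-1,-1,-1,-1]}'
cat >> h.py <<'E'
def togo(x,y,z,yaw):
    """shift (mm) and turn (tool axes) from measured pose to tcp x,y,z with tool down, tool x at yaw deg"""
    s=r.read_state(); M=R.from_rotvec(s["tcp_rot"]).as_matrix(); a=np.radians(yaw); X=np.array([np.cos(a),np.sin(a),0]); Z=np.array([0,0,-1.])
    G=np.c_[X,np.cross(Z,X),Z]
    print("t",s["time_s"],"tcp",s["ee_pos"].round(4) if hasattr(s["ee_pos"],"round") else s["ee_pos"],"go",(M.T@(np.array([x,y,z])-s["ee_pos"])*1000).round(1),"dr",R.from_matrix(M.T@G).as_rotvec().round(4),"F",np.round(s["contact_force"],1),"w",s["grip_width"])
E
python3 -c "
from h import *
togo(.549,.124,.404,0); print(np.round(r.read_camera('wrist')['T_tool_cam'],3))"
```

```text
time_s: 0.6
ee_pos: [0.3636, -0.2849, 0.4042]
tcp_rot: [-2.675, 1.647, 0.001]
contact_force: [0.5, -0.3, 0.8]
grip_width: 0.997
time_s: 1.1
ee_pos: [0.4678, -0.0585, 0.4044]
tcp_rot: [2.676, -1.646, -0.0]
contact_force: [0.9, -0.4, 0.3]
grip_width: 0.994
time_s: 1.6
ee_pos: [0.5499, 0.1286, 0.4039]
tcp_rot: [-3.024, 0.846, 0.001]
contact_force: [0.3, 0.8, 0.1]
grip_width: 0.996
t 1.6 tcp [0.5499 0.1286 0.4039] go [ 1.6  4.4 -0.1] dr [-0.0019  0.0008 -0.5455] F [0.3 0.8 0.1] w 0.9960918229054648
[[ 1.    -0.    -0.001  0.001]
 [ 0.001  0.966  0.257 -0.076]
 [ 0.001 -0.257  0.966  0.019]
 [ 0.     0.     0.     1.   ]]
```

```bash

python3 -m jog '{"delta_pos":[[2,4,0],[2,4,0],[2,4,0],[2,4,0],[2,4,0]],"dr":[[0,0,-0.545],[0,0,-0.545],[0,0,-0.545],[0,0,-0.545],[0,0,-0.545]],"claw":[-0.4,-0.4,-0.4,-0.4,-0.4]}'
python3 - <<'E'
from h import *
togo(.549,.124,.404,0)
c=cam("wrist"); save(c,"w1.png"); np.save("w1.npy",c,allow_pickle=True)
g=cv2.cvtColor(c["img"],cv2.COLOR_RGB2GRAY)
m=(g<95).astype(np.uint8)
cs,_=cv2.findContours(m,cv2.RETR_LIST,cv2.CHAIN_APPROX_NONE)
for k in cs:
    if 300<cv2.contourArea(k)<20000:
        q=cv2.minAreaRect((onplane(c,k[:,0],.03)[:,:2]*1000).astype(np.float32)); print(k[:,0].mean(0).round(),np.round(q[0],1),np.round(q[1],1),round(q[2],1))
E
```

```text
time_s: 2.15
ee_pos: [0.5482, 0.1179, 0.4043]
tcp_rot: [3.141, -0.017, -0.002]
contact_force: [-0.4, -0.3, -0.2]
grip_width: 0.703
t 2.15 tcp [0.5482 0.1179 0.4043] go [ 0.7 -6.1  0.3] dr [ 0.0007  0.0011 -0.0108] F [-0.4 -0.3 -0.2] w 0.7027585253266304
[320. 443.] [ 547.5 -129.5] [ 66.4 284.3] 89.1
[322. 346.] [551.8 -13.8] [36.5 26.9] 1.1
[324. 200.] [555.  130.6] [38.  36.1] 86.7
[623. 204.] [818.8 122.2] [35.4 75.1] 10.8
[629. 137.] [815.5 181.1] [20.  42.3] 10.6
[ 59. 156.] [320.8 167.8] [116.4  94.8] 78.1
[31. 14.] [318.5 287.8] [16.4 43.9] 84.1
```

View pics/w1.png

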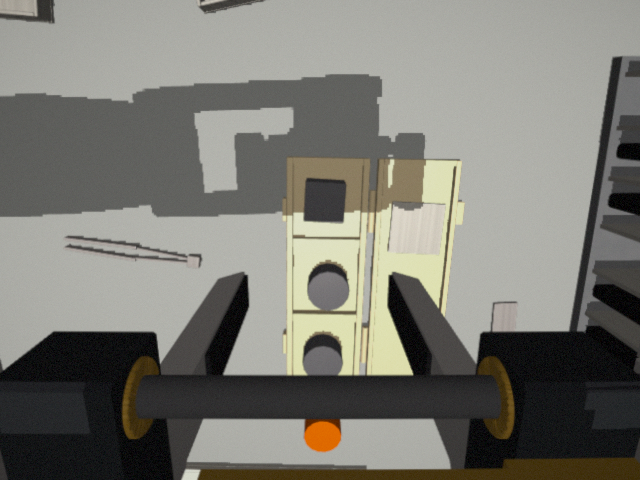

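The wrist view shows the square at (325,200), the round markers at (328,287) and (323,355), and the case dividers at rows 237 and 313. The top view and this one disagree by 6 mm, so I calibrate with the known case sizes and then look from nearer.

```bash

python3 - <<'E'
from h import *
c=np.load("w1.npy",allow_pickle=True).item()
p=[(287,158),(370,159),(327,158),(326,237),(327,313)]
print((onplane(c,p,.012)*1000).round(1))
t=np.load("top.npy",allow_pickle=True).item()
print((onplane(t,[(251,172),(375,176),(250,211),(374,214),(293.5,192),(332,193)],.012)*1000).round(1))
# triangulate orange disc top between top and wrist
E
python3 -m jog '{"delta_pos":[[0,0,90],[0,0,90],[0,0,90],[0,0,90],[0,0,90]],"dr":[[0,0,0],[0,0,0],[0,0,0],[0,0,0],[0,0,0]],"claw":[-0.4,-0.4,-0.4,-0.4,-0.4]}'
python3 - <<'E'
from h import *
togo(.549,.124,.404,0)
c=cam("wrist"); save(c,"w2.png"); np.save("w2.npy",c,allow_pickle=True)
g=cv2.cvtColor(c["img"],cv2.COLOR_RGB2GRAY)
for th in(50,70,95):
  m=(g<th).astype(np.uint8)
  cs,_=cv2.findContours(m,cv2.RETR_LIST,cv2.CHAIN_APPROX_NONE)
  for k in cs:
    if 300<cv2.contourArea(k)<20000 and 150<k[:,0,0].mean()<450:
        q=cv2.minAreaRect((onplane(c,k[:,0],.03)[:,:2]*1000).astype(np.float32)); print(th,k[:,0].mean(0).round(),np.round(q[0],1),np.round(q[1],1),round(q[2],1))
E
```

```text
[[521.8 166.1  12. ]
 [596.8 164.4  12. ]
 [557.9 165.7  12. ]
 [556.6  91.8  12. ]
 [557.1  13.   12. ]]
[[590.5 163.9  12. ]
 [584.9 -79.1  12. ]
 [513.3 163.6  12. ]
 [509.9 -77.1  12. ]
 [551.4  79.6  12. ]
 [550.2   4.7  12. ]]
time_s: 2.7
ee_pos: [0.5499, 0.1192, 0.3173]
tcp_rot: [-3.141, 0.014, -0.007]
contact_force: [-0.4, 1.1, 0.4]
grip_width: 0.702
t 2.7 tcp [0.5499 0.1192 0.3173] go [ -0.5  -4.8 -86.7] dr [-0.0002 -0.0045 -0.0091] F [-0.4  1.1  0.4] w 0.7017073926486418
50 [171. 403.] [439.4  -8.7] [18.9 39.8] 89.6
50 [329. 404.] [554.3 -10.8] [ 22.6 198.9] 89.2
50 [325. 314.] [557.2  64.4] [34.2 18.9] 2.0
70 [325. 315.] [557.1  63.7] [35.6 20.6] 1.9
70 [321. 224.] [555.1 130.9] [38.6 35. ] 85.4
95 [325. 315.] [557.1  62.9] [35.8 22.2] 1.9
95 [321. 224.] [555.1 130.8] [39.2 35.9] 85.9
```

View pics/w2.png

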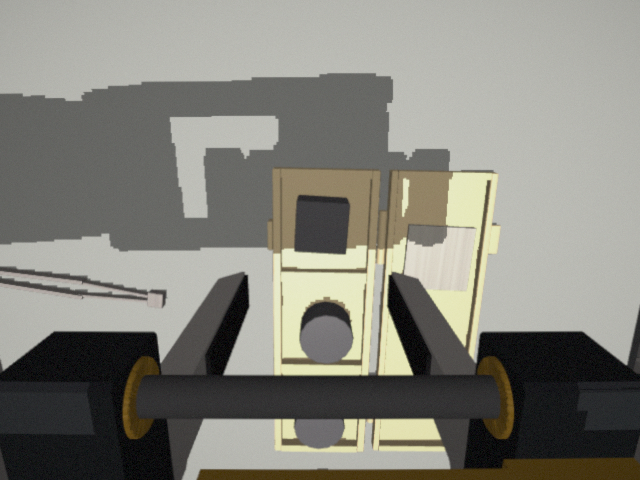

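The square's contour includes its +y side face, so its centre is about (555,129.5) with yaw about -4°. The wrist readings agree at two heights, so I trust them. I'll compute the approach.

```bash
python3 -c "
from h import *
togo(.5545,.1295,.240,-4.3)"
```

```text
t 2.75 tcp [0.55   0.1194 0.3176] go [  4.  -10.1  77.7] dr [-0.0005 -0.0053  0.0663] F [ 0.1 -0.   0.7] w 0.703231184873936
```

```bash

python3 -m jog '{"delta_pos":[[4,-10,78],[4,-10,78],[4,-10,78],[4,-10,78],[4,-10,78]],"dr":[[0,-0.004,0.066],[0,-0.004,0.066],[0,-0.004,0.066],[0,-0.004,0.066],[0,-0.004,0.066]],"claw":[-0.4,-0.4,-0.4,-0.4,-0.4]}'
python3 - <<'E'
from h import *
togo(.5545,.1295,.215,-4.3)
c=cam("wrist"); save(c,"w3.png"); np.save("w3.npy",c,allow_pickle=True)
g=cv2.cvtColor(c["img"],cv2.COLOR_RGB2GRAY)
k=max([k for k in cv2.findContours((g<70).astype(np.uint8),cv2.RETR_LIST,cv2.CHAIN_APPROX_NONE)[0] if cv2.contourArea(k)<20000 and 250<k[:,0,0].mean()<390 and k[:,0,1].mean()<330],key=cv2.contourArea)
q=cv2.minAreaRect((onplane(c,k[:,0],.03)[:,:2]*1000).astype(np.float32)); print(q)
E
```

```text
time_s: 3.25
ee_pos: [0.5543, 0.1295, 0.2397]
tcp_rot: [-3.139, 0.116, -0.002]
contact_force: [-0.3, -0.5, -0.2]
grip_width: 0.699
t 3.25 tcp [0.5543 0.1295 0.2397] go [ 0.1 -0.  24.7] dr [-0.0006 -0.0015  0.001 ] F [-0.3 -0.5 -0.2] w 0.699117250210571
((555.2993774414062, 132.36656188964844), (40.80097579956055, 34.99616241455078), 85.68907165527344)
```

View pics/w3.png

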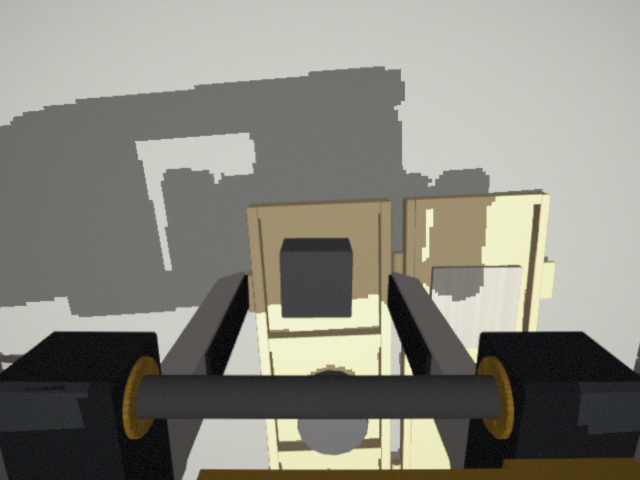

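Fingers are lined up on either side of the square at (316,278). I descend and close.

```bash

python3 -m jog '{"delta_pos":[[0,0,12],[0,0,20],[0,0,25],[0,0,25],[0,0,25]],"dr":[[0,0,0],[0,0,0],[0,0,0],[0,0,0],[0,0,0]],"claw":[-0.4,-0.4,-0.4,0,0.2]}'
python3 -m jog '{"delta_pos":[[0,0,0],[0,0,0],[0,0,0],[0,0,0],[0,0,0]],"dr":[[0,0,0],[0,0,0],[0,0,0],[0,0,0],[0,0,0]],"claw":[0.4,0.6,0.8,0.8,0.8]}'
python3 -m jog '{"delta_pos":[[0,0,-5],[0,0,-20],[0,0,-60],[0,0,-80],[0,0,-80]],"dr":[[0,0,0],[0,0,0],[0,0,0],[0,0,0],[0,0,0]],"claw":[0.8,0.8,0.8,0.8,0.8]}'
python3 -c "
from h import *
togo(.508,.368,.295,8)"
```

```text
time_s: 3.8
ee_pos: [0.5491, 0.1296, 0.2093]
tcp_rot: [3.139, -0.116, -0.029]
contact_force: [-13.7, 1.8, 5.1]
grip_width: 0.568
time_s: 4.3
ee_pos: [0.5459, 0.1303, 0.209]
tcp_rot: [3.138, -0.113, -0.046]
contact_force: [-18.7, 1.6, 14.2]
grip_width: 0.437
time_s: 4.8
ee_pos: [0.5557, 0.1294, 0.2971]
tcp_rot: [-3.138, 0.117, -0.012]
contact_force: [0.7, 0.7, -2.4]
grip_width: 0.379
t 4.8 tcp [0.5557 0.1294 0.2971] go [ -65.2 -234.4    1.9] dr [-0.0006 -0.0077 -0.2139] F [ 0.7  0.7 -2.4] w 0.3789977457307307
```

```bash

python3 -m jog '{"delta_pos":[[-10,-40,0],[-25,-90,0],[-37,-140,0],[-50,-190,0],[-59,-230,0]],"dr":[[0,0,-0.04],[0,0,-0.08],[0,0,-0.13],[0,0,-0.18],[0,0,-0.214]],"claw":[0.8,0.8,0.8,0.8,0.8]}'
python3 -m jog '{"delta_pos":[[-2,-8,0],[-2,-8,0],[-2,-8,0]],"dr":[[0,0,0],[0,0,0],[0,0,0]],"claw":[0.8,0.8,0.8]}'
python3 - <<'E'
from h import *
togo(.512,.372,.212,8)
c=cam("wrist"); save(c,"w4.png"); np.save("w4.npy",c,allow_pickle=True)
E
```

```text
time_s: 5.3
ee_pos: [0.5103, 0.3649, 0.2907]
tcp_rot: [3.134, 0.222, -0.008]
contact_force: [0.9, 0.1, -2.3]
grip_width: 0.381
time_s: 5.6
ee_pos: [0.508, 0.3699, 0.2908]
tcp_rot: [3.133, 0.219, -0.008]
contact_force: [0.1, -0.7, -3.8]
grip_width: 0.38
t 5.6 tcp [0.508  0.3699 0.2908] go [ 4.6 -1.6 78.8] dr [0.0009 0.0054 0.    ] F [ 0.1 -0.7 -3.8] w 0.3804643442306991
```

View pics/w4.png

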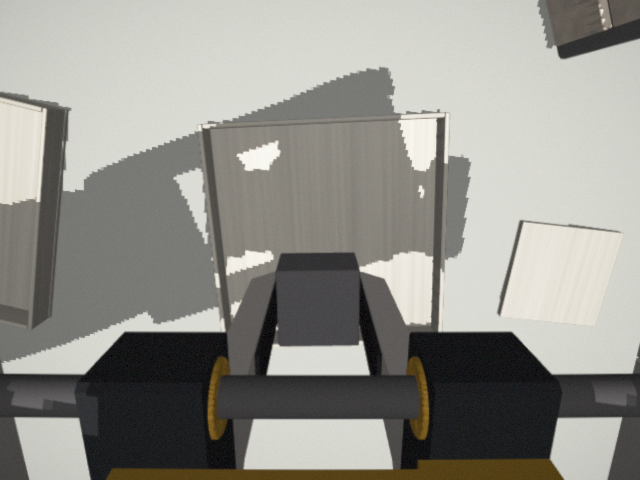

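The picture shows the square held between the fingers at (318,300), with the far tray corners at (203,126) and (447,114). I check the tray centre from those corners.

```bash
python3 - <<'E'
from h import *
c=np.load("w4.npy",allow_pickle=True).item()
p=onplane(c,[(202,127),(448,114)],.022)[:,:2]; d=p[1]-p[0]; L=np.linalg.norm(d); d/=L
n=np.array([d[1],-d[0]]); ctr=p.mean(0)+n*.075
print(p.round(4),L,np.degrees(np.arctan2(d[1],d[0])),ctr)
togo(ctr[0],ctr[1],.225,np.degrees(np.arctan2(d[1],d[0])))
E
```

```text
[[0.4294 0.4345]
 [0.5725 0.462 ]] 0.145750243515664 10.895508612350175 [0.5151159  0.37461458]
t 5.65 tcp [0.5084 0.3694 0.2911] go [ 7.7 -4.3 66. ] dr [ 0.0004  0.0051 -0.0516] F [ 0.4 -0.8 -2.1] w 0.3782860532872351
```

```bash

python3 -m jog '{"delta_pos":[[8,-4,20],[8,-4,45],[8,-4,60],[8,-4,66],[8,-4,66]],"dr":[[0,0.005,-0.05],[0,0.005,-0.05],[0,0.005,-0.05],[0,0.005,-0.05],[0,0.005,-0.05]],"claw":[0.8,0.8,0.8,0.8,0.8]}'
python3 -m jog '{"delta_pos":[[0,0,3],[0,0,6],[0,0,9],[0,0,11],[0,0,11]],"dr":[[0,0,0],[0,0,0],[0,0,0],[0,0,0],[0,0,0]],"claw":[0.8,0.8,0.8,0.8,0.8]}'
python3 -c "
from h import *
togo(.515,.3746,.21,10)"
```

```text
time_s: 6.15
ee_pos: [0.515, 0.3748, 0.2246]
tcp_rot: [3.127, 0.296, -0.002]
contact_force: [0.1, 0.2, -3.3]
grip_width: 0.378
time_s: 6.65
ee_pos: [0.515, 0.3759, 0.2146]
tcp_rot: [-3.127, -0.298, -0.001]
contact_force: [-0.7, -0.2, -3.2]
grip_width: 0.382
t 6.65 tcp [0.515  0.3759 0.2146] go [-0.3  1.3  4.6] dr [-0.0006 -0.0007  0.0157] F [-0.7 -0.2 -3.2] w 0.3824645077606237
```

```bash

python3 -m jog '{"delta_pos":[[0,0,1],[0,0,2],[0,0,3],[0,0,3],[0,0,3]],"dr":[[0,0,0],[0,0,0],[0,0,0],[0,0,0],[0,0,0]],"claw":[0.8,0.8,0.8,0.8,0.8]}'
python3 -m jog '{"delta_pos":[[0,0,1],[0,0,2],[0,0,2],[0,0,2]],"dr":[[0,0,0],[0,0,0],[0,0,0],[0,0,0]],"claw":[0.8,0.8,0.8,0.8]}'

```

```text
time_s: 7.15
ee_pos: [0.5152, 0.3759, 0.2118]
tcp_rot: [-3.127, -0.298, -0.001]
contact_force: [-0.3, -0.6, -3.2]
grip_width: 0.376
time_s: 7.55
ee_pos: [0.5153, 0.376, 0.2106]
tcp_rot: [-3.126, -0.298, -0.002]
contact_force: [-2.6, -0.7, 2.9]
grip_width: 0.38
```

Contact: the force changed from -3.2 to +2.9 N. I open and rise.

```bash

python3 -m jog '{"delta_pos":[[0,0,0],[0,0,0],[0,0,0],[0,0,0],[0,0,0]],"dr":[[0,0,0],[0,0,0],[0,0,0],[0,0,0],[0,0,0]],"claw":[0.2,0.15,0.1,-0.1,-0.3]}'
python3 -m jog '{"delta_pos":[[0,0,-5],[0,0,-20],[0,0,-60],[0,0,-110],[0,0,-130]],"dr":[[0,0,0],[0,0,0],[0,0,0],[0,0,0],[0,0,0]],"claw":[-0.4,-0.4,-0.4,-0.4,-0.4]}'
python3 - <<'E'
from h import *
togo(.535,-.20,.34,0)
c=cam("wrist"); save(c,"w5.png",(120,60,520,360)); np.save("w5.npy",c,allow_pickle=True)
E
```

```text
time_s: 8.05
ee_pos: [0.5152, 0.3759, 0.2098]
tcp_rot: [-3.127, -0.298, -0.002]
contact_force: [-0.2, 0.2, 0.2]
grip_width: 0.587
time_s: 8.55
ee_pos: [0.5164, 0.3766, 0.3474]
tcp_rot: [-3.122, -0.298, -0.017]
contact_force: [0.6, 0.4, 1.3]
grip_width: 0.704
t 8.55 tcp [0.5164 0.3766 0.3474] go [-90.8 569.7   4. ] dr [-0.0052 -0.0109  0.1901] F [0.6 0.4 1.3] w 0.7038863974417083
```

View pics/w5.png

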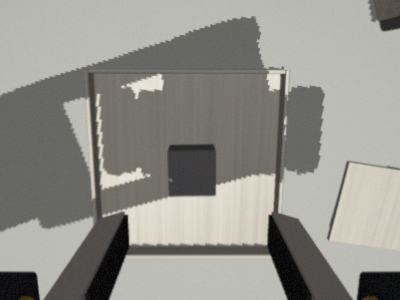

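The square is flat in the tray, at (192,170) in the crop. Now to the spare.

```bash

python3 -m jog '{"delta_pos":[[-36,230,0],[-36,230,0],[-36,230,0],[-36,230,0],[-36,230,0]],"dr":[[0,0,0],[0,0,0],[0,0,0],[0,0,0],[0,0,0]],"claw":[-0.4,-0.4,-0.4,-0.4,-0.4]}'
python3 -m jog '{"delta_pos":[[-36,230,0],[-36,230,0],[-36,230,0],[-36,230,0],[-36,230,0]],"dr":[[0,0,0],[0,0,0],[0,0,0],[0,0,0],[0,0,0]],"claw":[-0.4,-0.4,-0.4,-0.4,-0.4]}'
python3 -m jog '{"delta_pos":[[-24,150,0],[-24,150,0],[-24,150,0],[-24,150,0],[-24,150,0]],"dr":[[0,0,0.19],[0,0,0.19],[0,0,0.19],[0,0,0.19],[0,0,0.19]],"claw":[-0.4,-0.4,-0.4,-0.4,-0.4]}'
python3 -m jog '{"delta_pos":[[0,0,0],[0,0,0]],"dr":[[0,0,0],[0,0,0]],"claw":[-0.4,-0.4]}'
python3 - <<'E'
from h import *
c=cam("wrist"); save(c,"w6.png"); np.save("w6.npy",c,allow_pickle=True)
g=cv2.cvtColor(c["img"],cv2.COLOR_RGB2GRAY)
for th in(70,110):
  for k in cv2.findContours((g<th).astype(np.uint8),cv2.RETR_LIST,cv2.CHAIN_APPROX_NONE)[0]:
    if 300<cv2.contourArea(k)<20000 and k[:,0,1].mean()<380:
        q=cv2.minAreaRect((onplane(c,k[:,0],.03)[:,:2]*1000).astype(np.float32)); print(th,k[:,0].mean(0).round(),np.round(q[0],1),np.round(q[1],1),round(q[2],1))
togo(.538,-.243,.25,0)
E
```

```text
time_s: 9.1
ee_pos: [0.5226, 0.1404, 0.3396]
tcp_rot: [-3.128, -0.295, -0.001]
contact_force: [-0.2, 0.1, 0.4]
grip_width: 0.7
time_s: 9.6
ee_pos: [0.5308, -0.0925, 0.3396]
tcp_rot: [-3.128, -0.294, -0.002]
contact_force: [0.4, 0.1, 0.6]
grip_width: 0.695
time_s: 10.1
ee_pos: [0.5355, -0.2425, 0.3389]
tcp_rot: [-3.14, 0.004, -0.001]
contact_force: [-1.0, 0.9, 0.5]
grip_width: 0.701
time_s: 10.3
ee_pos: [0.536, -0.2397, 0.3391]
tcp_rot: [-3.14, -0.003, -0.001]
contact_force: [-0.4, 0.2, 0.0]
grip_width: 0.698
70 [322. 351.] [ 540.9 -336.7] [20.9 19.6] 0.7
70 [467. 286.] [ 651.1 -281.3] [36.9 48.5] 46.6
70 [174. 236.] [ 430.8 -242.1] [17.1 24.1] 37.4
70 [318. 235.] [ 539.1 -239.8] [28.  39.2] 62.5
70 [197. 217.] [ 449.1 -228.1] [19.7 38.7] 37.0
70 [632. 231.] [ 766.4 -240.4] [ 21.  123.6] 11.6
110 [467. 284.] [ 651.1 -280.5] [38.3 51.9] 40.6
110 [183. 228.] [ 438.7 -235.9] [18.  16.9] 85.7
110 [318. 236.] [ 539.  -239.9] [29.7 40.4] 62.4
110 [188. 223.] [ 443.5 -232.5] [17.6 37.7] 39.8
110 [181. 229.] [ 436.9 -236.7] [50.2 41.7] 44.1
110 [632. 228.] [ 765.7 -238.9] [ 21.7 128.7] 11.6
110 [248.  90.] [ 490.4 -143.9] [69.5 81.1] 56.8
t 10.35 tcp [ 0.5361 -0.2397  0.3392] go [ 1.9  3.5 89.2] dr [-0.0015 -0.0005  0.0022] F [-0.2  0.7 -0.7] w 0.7020440473677163
```

View pics/w6.png

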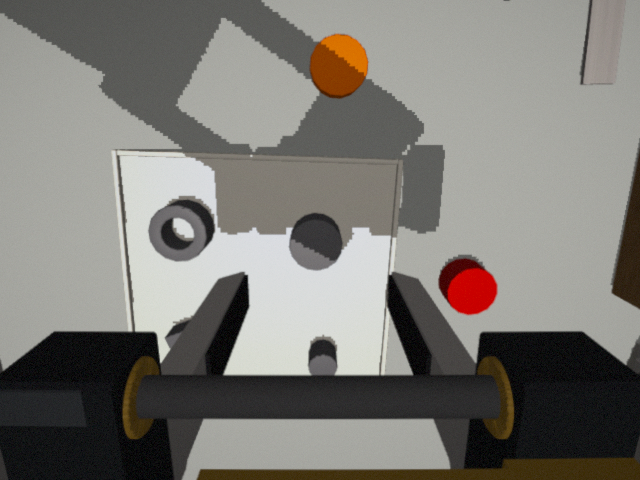

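The spare disc's top is centred at (317,243), columns 290 to 343. The ring is at (182,230), the small disc at (322,360) and the red disc at (470,288). I'll compute the spare's position.

```bash
python3 - <<'E'
from h import *
c=np.load("w6.npy",allow_pickle=True).item()
p=onplane(c,[(316.5,243),(290,243),(343,243),(317,270)],.03); print((p*1000).round(1))
togo(p[0,0],p[3,1]+.02,.240,0)
E
```

```text
[[ 536.5 -247.    30. ]
 [ 516.9 -247.1   30. ]
 [ 556.1 -247.    30. ]
 [ 536.9 -268.2   30. ]]
t 10.35 tcp [ 0.5361 -0.2397  0.3392] go [ 0.3  8.7 99.1] dr [-0.0015 -0.0005  0.0022] F [-0.2  0.7 -0.7] w 0.7020440473677163
```

```bash

python3 -m jog '{"delta_pos":[[0,8,30],[0,8,65],[0,8,90],[0,8,99],[0,8,99]],"dr":[[0,0,0],[0,0,0],[0,0,0],[0,0,0],[0,0,0]],"claw":[-0.4,-0.4,-0.4,-0.4,-0.4]}'
python3 -m jog '{"delta_pos":[[0,0,8],[0,0,16],[0,0,20],[0,0,20],[0,0,20]],"dr":[[0,0,0],[0,0,0],[0,0,0],[0,0,0],[0,0,0]],"claw":[-0.4,-0.4,-0.4,-0.4,-0.4]}'
python3 -c "
from h import *
togo(.5367,-.2478,.2155,0)"
```

```text
time_s: 10.85
ee_pos: [0.5357, -0.248, 0.2389]
tcp_rot: [-3.139, -0.002, 0.003]
contact_force: [-0.2, -0.9, 1.2]
grip_width: 0.701
time_s: 11.35
ee_pos: [0.5362, -0.2494, 0.2205]
tcp_rot: [-3.141, 0.0, -0.002]
contact_force: [0.5, -0.3, -1.0]
grip_width: 0.702
t 11.35 tcp [ 0.5362 -0.2494  0.2205] go [ 0.5 -1.6  5. ] dr [-0.0008 -0.0013 -0.0001] F [ 0.5 -0.3 -1. ] w 0.7021310753598695
```

```bash

python3 -m jog '{"delta_pos":[[0,-1,3],[0,-1,5],[0,-1,5],[0,-1,5],[0,-1,5]],"dr":[[0,0,0],[0,0,0],[0,0,0],[0,0,0],[0,0,0]],"claw":[-0.4,-0.4,-0.2,0,0.1]}'
python3 -m jog '{"delta_pos":[[0,0,0],[0,0,0],[0,0,0],[0,0,0],[0,0,0]],"dr":[[0,0,0],[0,0,0],[0,0,0],[0,0,0],[0,0,0]],"claw":[0.2,0.4,0.8,0.8,0.8]}'
python3 -m jog '{"delta_pos":[[0,0,0],[0,0,0],[0,0,0]],"dr":[[0,0,0],[0,0,0],[0,0,0]],"claw":[0.8,0.8,0.8]}'
```

```text
time_s: 11.85
ee_pos: [0.5362, -0.2483, 0.2153]
tcp_rot: [-3.141, -0.0, -0.002]
contact_force: [-0.4, 0.0, -0.5]
grip_width: 0.483
time_s: 12.35
ee_pos: [0.5356, -0.2483, 0.2152]
tcp_rot: [-3.14, -0.0, 0.001]
contact_force: [-5.6, 0.6, 4.6]
grip_width: 0.419
time_s: 12.65
ee_pos: [0.5356, -0.2483, 0.2152]
tcp_rot: [-3.14, -0.0, 0.002]
contact_force: [-6.6, -0.1, 4.3]
grip_width: 0.42
```

```bash

python3 -m jog '{"delta_pos":[[0,0,-5],[0,0,-20],[0,0,-50],[0,0,-80],[0,0,-80]],"dr":[[0,0,0],[0,0,0],[0,0,0],[0,0,0],[0,0,0]],"claw":[0.8,0.8,0.8,0.8,0.8]}'
python3 - <<'E'
from h import *
for f,p in(("w2",[(273,169),(379,170),(277,451),(364,451)]),("w3",[(248,206),(390,200)])):
    c=np.load(f+".npy",allow_pickle=True).item(); print(f,(onplane(c,p,.012)*1000).round(1))
togo(.5575,.1265,.295,-1.4)
E
```

```text
time_s: 13.15
ee_pos: [0.5385, -0.2495, 0.3012]
tcp_rot: [3.136, 0.0, 0.019]
contact_force: [1.4, -1.1, -3.0]
grip_width: 0.42
w2 [[521.8 166.5  12. ]
 [595.8 165.1  12. ]
 [516.  -71.3  12. ]
 [590.1 -72.4  12. ]]
w3 [[522.4 167.7  12. ]
 [596.2 165.3  12. ]]
t 13.15 tcp [ 0.5385 -0.2495  0.3012] go [  19.  -376.     4.4] dr [ 0.0053 -0.0124  0.0246] F [ 1.4 -1.1 -3. ] w 0.41962419973299686
```

Case: 238 mm long and 74 mm wide, as it should be, with the empty pocket's centre at (557.8,125.0).

```bash

python3 -m jog '{"delta_pos":[[2,-30,0],[5,-75,0],[8,-120,0],[10,-165,0],[12,-200,0]],"dr":[[0,0,0],[0,0,0],[0,0,0],[0,0,0],[0,0,0.02]],"claw":[0.8,0.8,0.8,0.8,0.8]}'
python3 -m jog '{"delta_pos":[[2,-45,0],[5,-90,0],[7,-135,0],[8,-165,0],[8,-174,0]],"dr":[[0,0,0],[0,0,0],[0,0,0],[0,0,0],[0,0,0]],"claw":[0.8,0.8,0.8,0.8,0.8]}'
python3 -m jog '{"delta_pos":[[0,0,0],[0,0,0]],"dr":[[0,0,0],[0,0,0]],"claw":[0.8,0.8]}'
python3 - <<'E'
from h import *
togo(.5578,.125,.230,-1.4)
c=cam("wrist"); save(c,"w7.png"); np.save("w7.npy",c,allow_pickle=True)
E
```

```text
time_s: 13.65
ee_pos: [0.5474, -0.0457, 0.2941]
tcp_rot: [-3.139, 0.031, 0.0]
contact_force: [-0.1, -0.2, -4.6]
grip_width: 0.416
time_s: 14.15
ee_pos: [0.5589, 0.1287, 0.2944]
tcp_rot: [-3.139, 0.025, -0.0]
contact_force: [0.7, -1.2, -3.5]
grip_width: 0.417
time_s: 14.35
ee_pos: [0.5593, 0.1247, 0.2949]
tcp_rot: [-3.141, 0.032, 0.0]
contact_force: [-0.9, -0.3, -4.4]
grip_width: 0.417
t 14.35 tcp [0.5593 0.1247 0.2949] go [-1.5 -0.3 64.9] dr [-0.0002  0.0001  0.0042] F [-0.9 -0.3 -4.4] w 0.4170271835770266
```

View pics/w7.png

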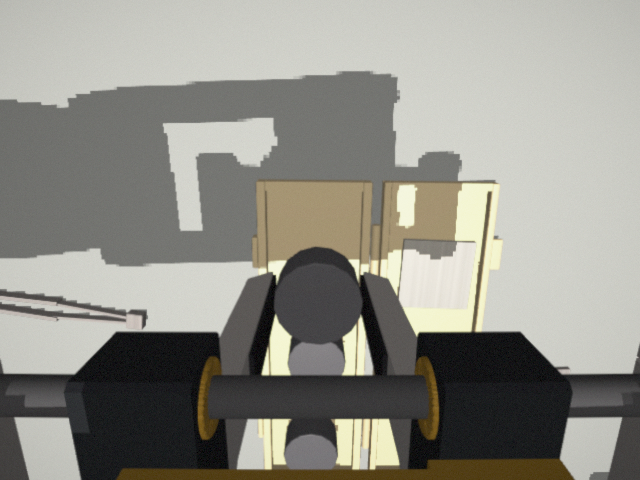

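The disc is held level at (318,300) over the empty pocket, and the neighbours are in place. I lower it gently.

```bash

python3 -m jog '{"delta_pos":[[-1,0,20],[-1,0,40],[-1,0,55],[-1,0,65],[-1,0,65]],"dr":[[0,0,0],[0,0,0],[0,0,0],[0,0,0],[0,0,0]],"claw":[0.8,0.8,0.8,0.8,0.8]}'
python3 -m jog '{"delta_pos":[[0,0,3],[0,0,6],[0,0,9],[0,0,9],[0,0,9]],"dr":[[0,0,0],[0,0,0],[0,0,0],[0,0,0],[0,0,0]],"claw":[0.8,0.8,0.8,0.8,0.8]}'
python3 -m jog '{"delta_pos":[[0,0,1],[0,0,2],[0,0,3],[0,0,3],[0,0,3]],"dr":[[0,0,0],[0,0,0],[0,0,0],[0,0,0],[0,0,0]],"claw":[0.8,0.8,0.8,0.8,0.8]}'
```

```text
time_s: 14.9
ee_pos: [0.5579, 0.1247, 0.2288]
tcp_rot: [-3.141, 0.033, 0.004]
contact_force: [-0.6, -0.7, -3.4]
grip_width: 0.418
time_s: 15.4
ee_pos: [0.5586, 0.1257, 0.2218]
tcp_rot: [-3.14, 0.031, -0.002]
contact_force: [1.0, 0.2, -3.1]
grip_width: 0.418
time_s: 15.9
ee_pos: [0.5586, 0.1255, 0.2186]
tcp_rot: [-3.14, 0.031, -0.001]
contact_force: [0.3, 0.3, -2.5]
grip_width: 0.419
```

Contact is expected near z = 0.215.

```bash

python3 -m jog '{"delta_pos":[[0,0,1],[0,0,2],[0,0,2],[0,0,2]],"dr":[[0,0,0],[0,0,0],[0,0,0],[0,0,0]],"claw":[0.8,0.8,0.8,0.8]}'
python3 -m jog '{"delta_pos":[[0,0,0.5],[0,0,1],[0,0,1],[0,0,1]],"dr":[[0,0,0],[0,0,0],[0,0,0],[0,0,0]],"claw":[0.8,0.8,0.8,0.8]}'
```

```text
time_s: 16.3
ee_pos: [0.5586, 0.1256, 0.2166]
tcp_rot: [-3.14, 0.031, -0.001]
contact_force: [0.4, 0.7, -2.9]
grip_width: 0.416
time_s: 16.7
ee_pos: [0.5586, 0.1256, 0.2156]
tcp_rot: [-3.14, 0.031, -0.001]
contact_force: [-0.6, -0.4, -3.6]
grip_width: 0.418
```

```bash

python3 -m jog '{"delta_pos":[[0,0,0.5],[0,0,1],[0,0,1],[0,0,1]],"dr":[[0,0,0],[0,0,0],[0,0,0],[0,0,0]],"claw":[0.8,0.8,0.8,0.8]}'
```

```text
time_s: 17.1
ee_pos: [0.5587, 0.1256, 0.2152]
tcp_rot: [-3.14, 0.031, -0.002]
contact_force: [-2.7, -0.8, 2.3]
grip_width: 0.418
```

Contact at 0.2152, as predicted (z force from -3.6 to +2.3 N). I release slowly and rise.

```bash

python3 -m jog '{"delta_pos":[[0,0,0],[0,0,0],[0,0,0],[0,0,0],[0,0,0]],"dr":[[0,0,0],[0,0,0],[0,0,0],[0,0,0],[0,0,0]],"claw":[0.12,0.06,0,-0.15,-0.3]}'
python3 -m jog '{"delta_pos":[[0,0,-5],[0,0,-20],[0,0,-60],[0,0,-110],[0,0,-130]],"dr":[[0,0,0],[0,0,0],[0,0,0],[0,0,0],[0,0,0]],"claw":[-0.4,-0.4,-0.4,-0.4,-0.4]}'
python3 -m jog '{"delta_pos":[[0,0,0],[0,0,0]],"dr":[[0,0,0],[0,0,0]],"claw":[-0.4,-0.4]}'
python3 - <<'E'
from h import *
togo(.5,.1,.34,0)
c=cam("wrist"); s=cam("scene")
a=c["img"][100:460,200:520]; b=cv2.resize(s["img"][240:360,200:440],None,fx=2,fy=2)
im=np.zeros((360,800,3),np.uint8); im[:,:320]=a; im[:240,320:]=b; cv2.imwrite("pics/f.png",im[:,:,::-1])
E
```

```text
time_s: 17.6
ee_pos: [0.5587, 0.1256, 0.2146]
tcp_rot: [-3.14, 0.032, -0.002]
contact_force: [-0.7, 0.5, 0.4]
grip_width: 0.62
time_s: 18.1
ee_pos: [0.56, 0.1256, 0.3515]
tcp_rot: [-3.139, 0.031, -0.017]
contact_force: [0.7, 0.6, 1.1]
grip_width: 0.698
time_s: 18.3
ee_pos: [0.5583, 0.1254, 0.3454]
tcp_rot: [-3.14, 0.031, -0.004]
contact_force: [-0.1, 0.3, -1.2]
grip_width: 0.703
t 18.3 tcp [0.5583 0.1254 0.3454] go [-57.8  26.6   5.2] dr [-0.0011 -0.0022 -0.02  ] F [-0.1  0.3 -1.2] w 0.702815150882066
```

View pics/f.png

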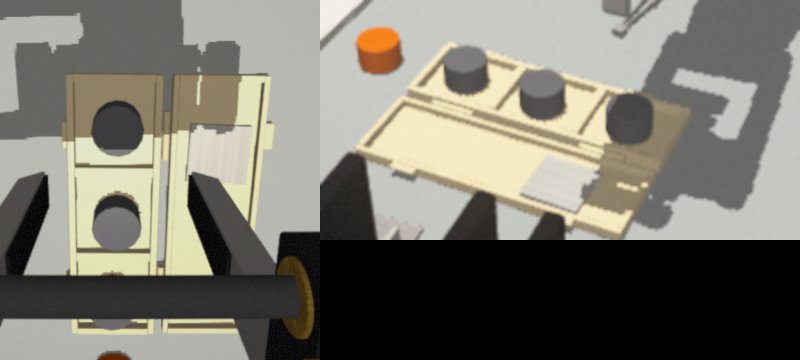

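The final picture shows three round markers flat in the three pockets: (117,128), (117,222) and (113,312) on the wrist side. The gripper is clear, so I hand in.

```bash
python3 -c "
from station import r
print(r.sign_off())"
```

```text
the job is handed in; nothing more can be done
None
```

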